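# Turn a test cassette over into the card reader

## Robot

A 6-joint arm with a two-finger parallel gripper is mounted at the origin on the work surface. World frame = base frame: x ahead of the robot, y to its left, z up, the work surface at z = 0. Lengths are in m, angles in rad, forces in N, time in s.
With the tool pointing down it reaches from about 0.25 to 0.775 m from the base axis. Payload 4 kg.
Tool frame: the origin (TCP) lies midway between the tips of the shut fingers; the grasp point (between the pads) lies 19 mm behind it; z points along the fingers, y is the direction in which the jaws open and shut (so a half turn about z gives the same grasp; the last joint's range is limited). The gripper opens to 94 mm and grips with 3 to 60 N. Pads are 16 mm wide; open, the fingers measure 119 mm over their backs; the gripper's body (75 mm by 177 mm) begins 78 mm behind the grasp point.
Start: joints at [-1.253, 0.087, 1.371, -0, 1.684, -0.103], TCP at [0.225, -0.502, 0.206] pointing down, gripper open.
Joint ranges: [-3.1, 3.1], [-0.76, 2.03], [0.27, 2.55], [-1.08, 4.22], [0.17, 2.65], [-2.57, 2.57]. Speed limits (rad/s): [2.79, 2.79, 3.14, 3.14, 3.14, 3.14].

## Interface

Orientations are given as [roll, pitch, yaw] about the fixed x, y, z axes, in that order (R = Rz(yaw) Ry(pitch) Rx(roll)).
In Python, from bench import robot, cams gives the robot as it stands.
- The arm moves only by the tool step_arm, never from a script. Its argument "plan" is a list that holds one entry, the list of rows, each a list of 5 numbers: the shift along the world's x, y, z in mm, then the turn about the world's z in rad, then the opening in per cent of the stroke, from 0 (shut) to 100 (fully open). In form: [[[tx, ty, tz, turn, fingers], ...]]. A call has 1 to 8 rows; each row is the pose to reach, as a shift and turn from the pose commanded when the call began; what a row does not reach only later rows make up. A row lasts 1/12 s, in which the tool goes at most 41.7 mm and 7.16 degrees, less where a joint would pass 70% of its speed; a pose out of reach is approached as far as the arm can. A call with a gripper value outside its range is refused whole. The fingers move at their own pace and stop on an object; the grip force is fixed at half the most. Time passes only in rows, so rows that repeat a pose let the fingers close. It gives the time, the measured TCP pose, the force and the opening at its end, in the units of the state.
- robot.get_obs(): the state, without advancing time (a new reading comes with each control period).
- cams.snapshot(name): name is "scene" or "top" or "wrist"; returns a dict with "frame" (480x640x3 uint8, red, green, blue), "camera_matrix" (3x3 intrinsics, pixels), "origin" and "attitude" of the camera in the world; the wrist camera has in their place "T_tool_cam" (4x4, takes a point from camera to tool coordinates, whose origin is the TCP and whose axes are the flange's). Camera axes: x right, y down, z forward; pixel columns grow to the right and rows downward; lengths in m; the calibration is good to about 2 mm. The wrist camera is an equidistant fisheye: a pixel r from the principal point sees the ray r / f radians off the axis. A picture is of the moment at which its call begins: read the wrist's pose just before it. There is no depth.
- robot.close_job(): hands the job in, once; it reports no verdict.
The state is a dict: "time": time; "joint_positions": joint angles; "qvel": joint speeds; "joint_torque": joint torques, N m; "tool_pos": TCP position; "ee_rot": TCP orientation; "wrist_force": force on the tool from outside, world axes, zero at the start; "wrist_torque": the same for the moment, N m; "width": finger opening in m.
Only numpy, scipy, OpenCV 4.12 (cv2) and the standard library are available. Lean on these libraries where they do the work, as an engineer would, in place of code of your own. Each camera call takes 0.05 s, during which the arm holds its last target. There are 200 camera calls.

## Task

Put the broad three-window test cassette, windows up as it lies, flat into the pocket of the card reader's hinged loader plate and let go of it. Then take the plate's bar and swing the plate right over, so that the cassette drops face-down into the reader's nest; leave the plate closed over it and let go.

Things in the scene. Friction and masses are not known exactly. Their poses are not given: they have to be found in the camera images.
- cassette: Broad white plastic test cassette: slab 70 mm long (own x), 50 mm wide (own y), 14 mm thick, 60 g, three long windows side by side on its face. Origin at the centre of its underside (plain back), z out of the face; lies face up on the table. The narrow one-window cassette (75 x 24 mm) and the small square one (42 mm) are not wanted.
- pocket (a point): Floor centre of the pocket in the hinged aluminium loader plate, which lies open, 36 mm above the table. x along the hinge, y from hinge to bar, z out of the pocket (up now); turns with the plate. Pocket 90 mm along y, 70 mm along x: cassette's long side along y, either end first. Fences 10 mm high: full at both y ends; at the x sides only at the corners, middle 58 mm free for fingers.
- bar (a point): Centre of the plate's round steel bar, 10 mm thick, 60 mm free length along x; axes as pocket. It is 158 mm from the hinge line and at hinge height, 45 mm above the table, when open and when closed (half a turn on). Clear gap from bar to plate 36 mm: open fingers only some 30 mm. Bar may turn between the fingers. Plate 0.25 kg, free hinge: falls shut or open if let go, but can balance upright.
- nest (a point): Centre of the nest floor on the fixed reader, 26 mm above the table, across the hinge from the pocket. x along the hinge, y from the nest towards the hinge (61 mm away), z up. The nest is 76 mm along x, 90 mm along y, its walls 17 mm high. The cassette topples into it soon after the plate passes upright; the closed plate hangs clear above the cassette.
Things that resemble listed ones, but are neither listed nor needed, are in the scene too. What is shaped like the cassette but purple or yellow is not meant.

How it is judged:
On the way, in this order (a step that is already met when the one before it is completed fails the run):
1. the cassette lies flat and face up in the pocket of the open plate, released (within 16 mm of the pocket's centre) (distance between cassette and pocket below 0.016 m and z of cassette in the frame of pocket below 0.004 m and angle between cassette's own z axis and vertical below 0.12 rad and angle between bar's own z axis and vertical below 0.15 rad and contact force between the fingers and cassette below 0.1 N), for 0.2 s.
2. the plate is swung up past 60 degrees with the cassette still in its pocket (angle between bar's own z axis and vertical above 1.05 rad and distance between cassette and pocket below 0.02 m).
At the end, for the whole second after the job is handed in: The plate is closed over the nest (within 10 degrees), and the cassette lies at rest face-down and flat (within 10 degrees) on the nest floor, its centre within 18 mm of the nest's centre (angle between bar's own z axis and vertical above 2.95 rad and horizontal distance between cassette and nest below 0.018 m and angle between cassette's own z axis and vertical above 2.97 rad and z of cassette in the frame of nest below 0.018 m and linear speed of cassette below 0.02 m/s); the robot touches nothing.
It also fails if it takes over 59 s, if anything falls off the work surface, if the arm or the gripper's body presses on something with over 40 N, if the wrist force passes 120 N, or if a joint passes its speed limit or range.

## Working session

There is one attempt and no reset: what is moved stays moved. The work goes in short steps, Python scripts to look and compute and a tool call to move; the robot and the scene stay as the last step left them, time stands still between calls to the robot, and variables do not carry over. Pictures are saved under pics/ and viewed, about 8 in all and at most 12, crops included, and the job is handed in when it is done.

Besides the shell and the picture viewer there is one more tool, called as name(argument=value, ...), one argument or row to a line, values as JSON. step_arm: Moves the arm, as the interface text tells. Its arguments: {"type":"object","properties":{"plan":{"type":"array"}},"required":["plan"]}

```bash
mkdir -p pics; python3 - <<'E'
from bench import robot,cams
import cv2,numpy as np,pickle
o=robot.get_obs();print(o)
for n in("scene","top"):
    s=cams.snapshot(n);pickle.dump(s,open(f"pics/{n}.pkl","wb"))
    cv2.imwrite(f"pics/{n}0.png",s["frame"][:,:,::-1]);print(n,s["camera_matrix"],s["origin"],s["attitude"])
E
```

```text
{'time': 0.0, 'joint_positions': array([-1.25310086e+00,  8.79213073e-02,  1.37225525e+00,  2.11090203e-05,
        1.68357336e+00, -1.03103774e-01]), 'qvel': array([-0.00044308,  0.00251443,  0.0009251 ,  0.00144342,  0.00010877,
       -0.00047023]), 'joint_torque': array([ 6.44188058e-04, -3.40183568e+01, -3.02424109e+01,  7.16948742e-02,
        3.28317506e-02, -1.72288233e-04]), 'tool_pos': array([ 0.22449905, -0.50149876,  0.20432208]), 'ee_rot': array([-3.13944901e+00, -2.42896006e-04,  4.20801336e-01]), 'wrist_force': array([ 0.41407846, -0.0119727 ,  0.78283667]), 'wrist_torque': array([ 0.01109397, -0.03076643, -0.0509276 ]), 'width': 0.09371846493306246}
scene [[599.3637374    0.         312.45764526]
 [  0.         599.3637374  231.58683806]
 [  0.           0.           1.        ]] [ 0.9676083  -0.19830698  0.84847284] [-2.59990448  0.01388692  1.26636515]
top [[617.12540152   0.         322.33841522]
 [  0.         617.12540152 239.91919926]
 [  0.           0.           1.        ]] [ 0.36308079 -0.07903096  1.05084675] [-2.98610447e+00 -1.05869231e-03 -1.57342340e+00]
```

View pics/top0.png

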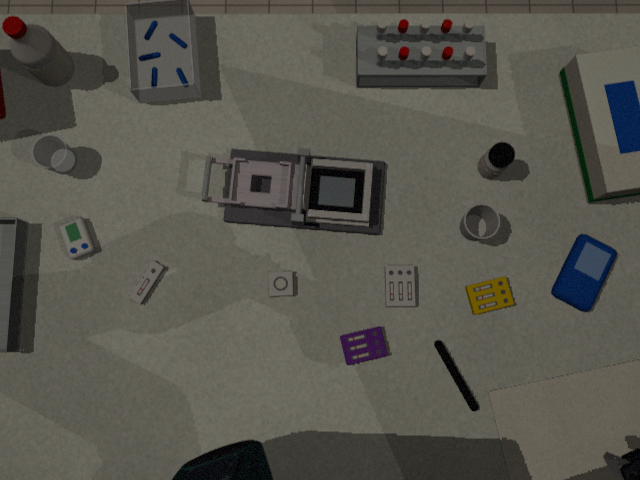

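View pics/scene0.png

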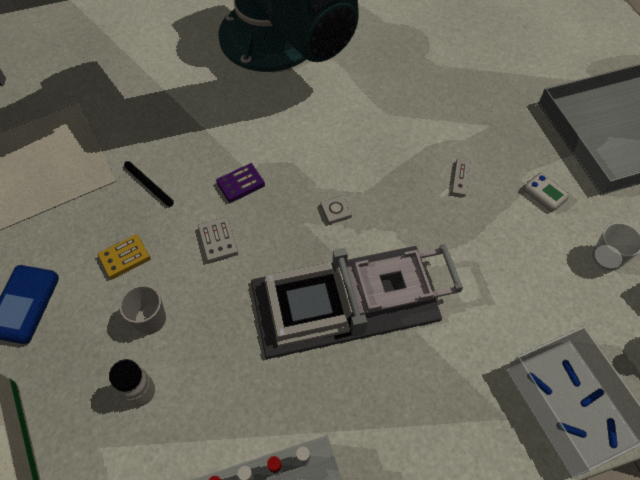

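The top view shows the cassette at (401,286), the pocket plate at about (261,184), the bar at about (207,179), the hinge at about x=301 and the nest at about (340,190). The scene view shows the cassette at (217,240), the pocket at (393,282), the bar at (452,270) and the nest at (310,303).

```bash
cat > h.py <<'E'
import numpy as np,cv2,pickle
from scipy.spatial.transform import Rotation as R
def cast(s,px,z):
    K=s["camera_matrix"];d=R.from_euler("xyz",s["attitude"]).as_matrix()@np.linalg.inv(K)@[px[0],px[1],1]
    o=np.array(s["origin"]);return o+d*(z-o[2])/d[2]
def tri(s1,p1,s2,p2):
    A=[];b=[]
    M=np.zeros((3,3));v=np.zeros(3)
    for s,p in((s1,p1),(s2,p2)):
        d=R.from_euler("xyz",s["attitude"]).as_matrix()@np.linalg.inv(s["camera_matrix"])@[*p,1];d/=np.linalg.norm(d)
        P=np.eye(3)-np.outer(d,d);M+=P;v+=P@np.array(s["origin"])
    return np.linalg.solve(M,v)
E
python3 - <<'E'
from h import *
t=pickle.load(open("pics/top.pkl","rb"));s=pickle.load(open("pics/scene.pkl","rb"))
f=t["frame"];g=cv2.cvtColor(f,cv2.COLOR_RGB2HSV)
roi=f[255:315,375:428];print(roi[30,2],roi[8,26],roi[30,20])
gr=roi.min(2);m=(gr>gr[:,:4].max()+12).astype(np.uint8)
cs,_=cv2.findContours(m,cv2.RETR_EXTERNAL,cv2.CHAIN_APPROX_SIMPLE)
c=max(cs,key=cv2.contourArea);b=cv2.boxPoints(cv2.minAreaRect(c))+[375,255]
w=np.array([cast(t,p,.014) for p in b]);print(b,w.round(4),w.mean(0),np.linalg.norm(w-np.roll(w,1,0),axis=1))
for a,p,z in(("cass",(401,286),.014),("pocket",(261,184),.036),("bar",(207,179),.045),("nest",(340,190),.026)):print(a,cast(t,p,z).round(4))
for a,p,z in(("cass",(217,240),.014),("pocket",(393,282),.036),("bar",(452,270),.045),("nest",(310,303),.026)):print(a,cast(s,p,z).round(4))
A=cv2.resize(f[135:245,175:395],None,fx=3.5,fy=3.5,interpolation=cv2.INTER_CUBIC);A=cv2.convertScaleAbs(A,alpha=1.4)
cv2.imwrite("pics/crop.png",A[:,:,::-1])
E
```

```text
[99 97 88] [100 100  89] [103  98  90]Traceback (most recent call last):
  File "<stdin>", line 7, in <module>
ValueError: max() iterable argument is empty
```

```bash
python3 - <<'E'
from h import *
t=pickle.load(open("pics/top.pkl","rb"));s=pickle.load(open("pics/scene.pkl","rb"))
f=t["frame"]
for a,p,z in(("cass",(401,286),.014),("pocket",(261,184),.036),("bar",(207,179),.045),("nest",(340,190),.026)):print(a,cast(t,p,z).round(4))
for a,p,z in(("cass",(217,240),.014),("pocket",(393,282),.036),("bar",(452,270),.045),("nest",(310,303),.026)):print(a,cast(s,p,z).round(4))
A=cv2.resize(f[135:245,175:395],None,fx=3.5,fy=3.5,interpolation=cv2.INTER_CUBIC);A=cv2.convertScaleAbs(A,alpha=1.4)
B=cv2.resize(f[250:320,365:435],None,fx=3,fy=3,interpolation=cv2.INTER_CUBIC);B=cv2.convertScaleAbs(B,alpha=3,beta=-170)
C=np.zeros((595,770,3),np.uint8);C[:385]=A;C[385:,:210]=B
cv2.imwrite("pics/crop.png",C[:,:,::-1])
E
```

```text
cass [ 0.4469 -0.2126  0.014 ]
pocket [0.618  0.0228 0.036 ]
bar [0.6245 0.1125 0.045 ]
nest [ 0.6097 -0.1108  0.026 ]
cass [ 0.4527 -0.2103  0.014 ]
pocket [0.6194 0.0262 0.036 ]
bar [0.6316 0.1151 0.045 ]
nest [ 0.6097 -0.1017  0.026 ]
```

View pics/crop.png

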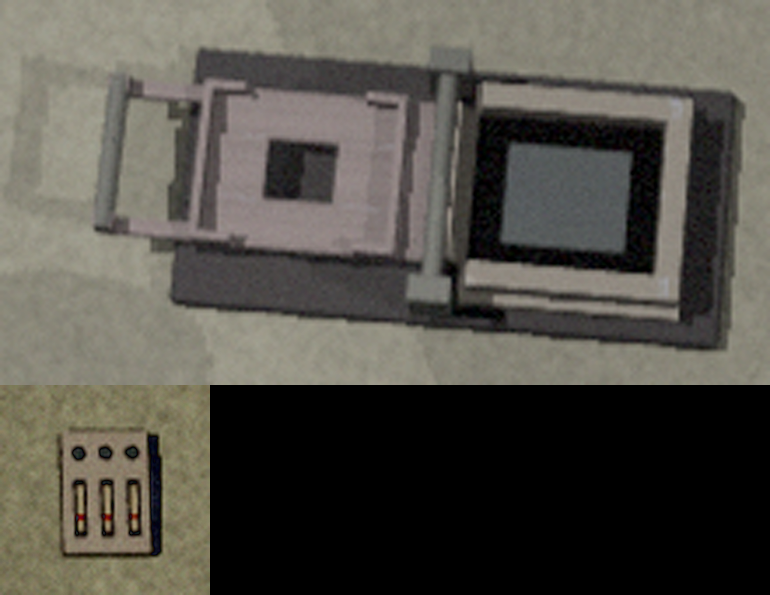

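The crop shows the hole in the pocket floor at top px (261,184), the bar at (206.7,179) and the plate's axis turned about -0.08 rad. The cassette is at (400.8,285.7), with its long side along x and a yaw of about 0.025.

step_arm(
  plan=[
    [[28,36,-10,-0.08,100],[56,72,-21,-0.16,100],[84,109,-31,-0.24,100],[112,145,-42,-0.32,100],[140,181,-52,-0.396,100],[168,217,-63,-0.396,100],[196,253,-73,-0.396,100],[225,290,-84,-0.396,100]],
  ],
)

```text
time: 0.77
tool_pos: [0.4243, -0.2433, 0.1304]
ee_rot: [-3.141, 0.0, 0.025]
wrist_force: [1.2, -0.6, 0.7]
width: 0.0941
```

step_arm(
  plan=[
    [[0,0,0,0,100],[0,0,0,0,100],[0,0,0,0,100]],
  ],
)

```text
time: 1.02
tool_pos: [0.4235, -0.2453, 0.1309]
ee_rot: [3.141, 0.001, 0.026]
wrist_force: [0.1, 0.7, 0.2]
width: 0.0942
```

```bash
cat >> h.py <<'E'
def wsnap(n):
    from bench import robot,cams
    o=robot.get_obs();s=cams.snapshot("wrist");s["obs"]=o
    pickle.dump(s,open(f"pics/{n}.pkl","wb"));cv2.imwrite(f"pics/{n}.png",s["frame"][:,:,::-1])
    print(o["time"],o["tool_pos"].round(4),o["ee_rot"].round(4),s["camera_matrix"][0],s["T_tool_cam"]);return s
def wcast(s,px,z):
    K=np.array(s["camera_matrix"]);x=(px[0]-K[0,2])/K[0,0];y=(px[1]-K[1,2])/K[1,1];r=np.hypot(x,y)+1e-12
    d=np.array([x/r*np.sin(r),y/r*np.sin(r),np.cos(r)]);T=np.array(s["T_tool_cam"])
    Rt=R.from_euler("xyz",s["obs"]["ee_rot"]).as_matrix();d=Rt@T[:3,:3]@d;o=Rt@T[:3,3]+s["obs"]["tool_pos"]
    return o+d*(z-o[2])/d[2]
E
python3 -c "
from h import *
wsnap('w1')"
```

```text
1.0167 [ 0.4235 -0.2453  0.1309] [3.1413e+00 1.0000e-03 2.5500e-02] [371.64829954   0.         324.932328  ] [[-7.29465875e-04 -9.70998305e-01 -2.39085257e-01  6.82343090e-02]
 [ 9.99998701e-01 -1.05194790e-03  1.22121584e-03  6.63498587e-04]
 [-1.43730374e-03 -2.39084055e-01  9.70997811e-01 -1.79415781e-01]
 [ 0.00000000e+00  0.00000000e+00  0.00000000e+00  1.00000000e+00]]
```

View pics/w1.png

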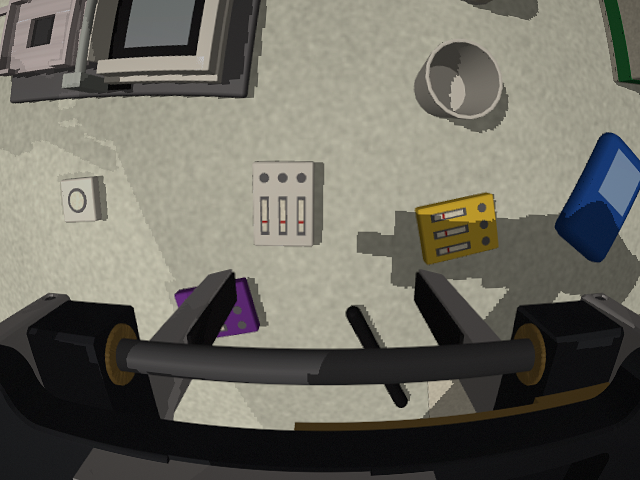

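The wrist view shows the cassette's top face with corners at about (253,162), (313,162), (313,246) and (254,246). The purple lookalike is under the left finger, so I must keep clear of it.

```bash
python3 - <<'E'
from h import *
s=pickle.load(open("pics/w1.pkl","rb"))
w=np.array([wcast(s,p,.014) for p in((253,162),(313,162),(313,246),(254,246))]);print(w.round(4),w.mean(0),np.linalg.norm(w-np.roll(w,1,0),axis=1))
e=w[0]+w[1]-w[2]-w[3];print("yaw",np.arctan2(e[1],e[0]))
for p in((175,290),(262,330),(257,280)):print("purple",wcast(s,p,.014))
E
```

```text
[[ 0.4817 -0.1873  0.014 ]
 [ 0.4821 -0.2354  0.014 ]
 [ 0.4134 -0.2368  0.014 ]
 [ 0.4121 -0.1874  0.014 ]] [ 0.44729902 -0.21171915  0.014     ] [0.06955497 0.04819314 0.06873644 0.04935164]
yaw 0.010710804423950933
purple [ 0.36874071 -0.11182794  0.014     ]
purple [ 0.33378461 -0.19183749  0.014     ]
purple [ 0.38199392 -0.18916939  0.014     ]
```

step_arm(
  plan=[
    [[24,33.5,-5,-0.014,100],[24,33.5,-45,-0.014,100],[24,33.5,-80,-0.014,100],[24,33.5,-100,-0.014,100],[24,33.5,-110,-0.014,100],[24,33.5,-110,-0.014,100],[24,33.5,-110,-0.014,100]],
  ],
)

```text
time: 1.65
tool_pos: [0.4478, -0.2131, 0.022]
ee_rot: [3.141, -0.001, 0.009]
wrist_force: [0.3, 0.7, 0.1]
width: 0.0939
```

step_arm(
  plan=[
    [[0,1,-10,0,100],[0,1,-18,0,80],[0,1,-18,0,60],[0,1,-18,0,45],[0,1,-18,0,45],[0,1,-18,0,45],[0,1,-18,0,45]],
  ],
)

```text
time: 2.23
tool_pos: [0.4481, -0.2108, 0.0037]
ee_rot: [3.141, -0.001, 0.011]
wrist_force: [0.2, 0.3, 0.1]
width: 0.0576
```

step_arm(
  plan=[
    [[0,0,0,0,40],[0,0,0,0,40],[0,0,0,0,40],[0,0,0,0,40],[0,0,8,0,40],[0,0,30,0,40],[0,0,60,0,40],[0,0,100,0,40]],
  ],
)

```text
time: 2.9
tool_pos: [0.4454, -0.2094, 0.1015]
ee_rot: [-3.138, 0.006, 0.011]
wrist_force: [1.0, 0.4, -1.8]
width: 0.0494
```

step_arm(
  plan=[
    [[12,12,20,0.12,40],[26,26,40,0.24,40],[42,42,46,0.36,40],[58,60,46,0.48,40],[74,78,46,0.6,40],[90,96,46,0.72,40],[106,112,46,0.84,40],[122,128,46,0.96,40]],
  ],
)

```text
time: 3.57
tool_pos: [0.5702, -0.0817, 0.1494]
ee_rot: [-3.141, 0.0, 0.977]
wrist_force: [-0.2, 0.2, -2.1]
width: 0.0498
```

step_arm(
  plan=[
    [[12,14,0,0.12,40],[24,27,0,0.24,40],[36,40,0,0.36,40],[48,53,0,0.48,40],[48,53,0,0.52,40],[48,53,0,0.52,40],[48,53,0,0.52,40]],
  ],
)

```text
time: 4.15
tool_pos: [0.6175, -0.0297, 0.1491]
ee_rot: [-3.141, 0.0, 1.49]
wrist_force: [-0.8, 0.1, -0.7]
width: 0.0496
```

```bash
python3 -c "
from h import *
wsnap('w2')"
```

```text
4.15 [ 0.6175 -0.0297  0.1491] [-3.1410e+00  3.0000e-04  1.4898e+00] [371.64829954   0.         324.932328  ] [[-7.29325027e-04 -9.70713843e-01 -2.40237598e-01  6.82318580e-02]
 [ 9.99999727e-01 -6.80222729e-04 -2.87312265e-04 -6.60695815e-04]
 [ 1.15482919e-04 -2.40237742e-01  9.70714074e-01 -1.79416057e-01]
 [ 0.00000000e+00  0.00000000e+00  0.00000000e+00  1.00000000e+00]]
```

View pics/w2.png

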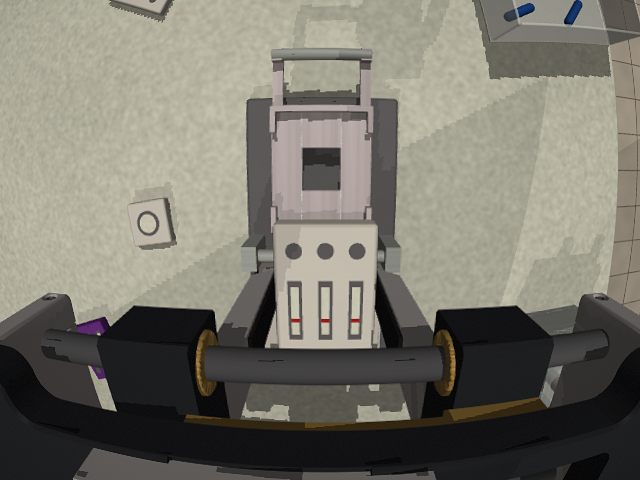

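The held cassette is square to the plate. The pocket-floor hole is centred at about (321.5,169), the bar at about (322,54) with ends at x=272 and 372, and the hinge rod at about (323,257).

```bash
python3 - <<'E'
from h import *
s=pickle.load(open("pics/w2.pkl","rb"))
q=lambda p,z:wcast(s,p,z)
P=q((321.5,169),.036);B=q((322,54),.05);H=q((323.5,257),.047);print("pocket",P,"bar",B,"hinge",H)
print("fence corners L/R", q((272,165),.036),q((371,165),.036), "ends",q((322,106),.046),q((322,110),.046))
print(np.linalg.norm((P-H)[:2]),np.linalg.norm((B-H)[:2]))
e=q((372,55),.05)-q((272,55),.05);print("yaw of x",np.arctan2(e[1],e[0]),np.linalg.norm(e))
e=B-H;print("dir",np.arctan2(e[0],e[1]))
c=[q(p,.163) for p in((275,221),(378,223))];print(c)
E
```

```text
pocket [0.61839662 0.02354889 0.036     ] bar [0.6261477  0.11175606 0.05      ] hinge [ 0.61436945 -0.04475253  0.047     ]
fence corners L/R [0.57981717 0.03027478 0.036     ] [0.65745423 0.02381623 0.036     ] ends [0.62286226 0.0719183  0.046     ] [0.62261058 0.06884934 0.046     ]
0.06842004020224753 0.1569511625625302
yaw of x -0.08467619570277164 0.07473297049125072
dir 0.07511467169164958
[array([0.59708644, 0.00831967, 0.163     ]), array([0.64387988, 0.00356402, 0.163     ])]
```

step_arm(
  plan=[
    [[0.5,25,-15,0,40],[1,52,-40,0,40],[1,52,-65,0,40],[1,52,-82,0,40],[1,52,-92,0,40],[1,52,-92,0,40]],
  ],
)

```text
time: 4.7
tool_pos: [0.6165, 0.0219, 0.0542]
ee_rot: [-3.136, 0.0, 1.49]
wrist_force: [-0.6, 0.5, -0.5]
width: 0.0496
```

step_arm(
  plan=[
    [[0.5,0,-6,0,40],[0.5,0,-12,0,40],[0.5,0,-15.5,0,40],[0.5,0,-15.5,0,40],[0.5,0,-15.5,0,40]],
  ],
)

```text
time: 5.12
tool_pos: [0.6195, 0.0221, 0.0421]
ee_rot: [3.141, -0.0, 1.49]
wrist_force: [-0.8, -0.4, -0.2]
width: 0.0496
```

step_arm(
  plan=[
    [[0,0,-1.5,0,40],[0,0,-1.5,0,40],[0,0,-1.5,0,75],[0,0,-1.5,0,75],[0,0,-1.5,0,75],[0,0,-1.5,0,75],[0,0,-1.5,0,75],[0,0,-1.5,0,75]],
  ],
)

```text
time: 5.78
tool_pos: [0.6193, 0.0223, 0.0403]
ee_rot: [3.141, -0.0, 1.491]
wrist_force: [0.6, 0.2, -0.8]
width: 0.0702
```

step_arm(
  plan=[
    [[0,0,10,0,75],[0,0,40,0,75],[0,-20,75,0,75],[0,-45,110,0,75],[0,-45,110,0,75],[0,-45,110,0,75],[0,-45,110,0,75]],
  ],
)

```text
time: 6.37
tool_pos: [0.6191, -0.0226, 0.1504]
ee_rot: [3.141, -0.0, 1.49]
wrist_force: [-0.5, 0.6, -0.8]
width: 0.0707
```

```bash
python3 -c "
from h import *
wsnap('w3')"
```

```text
6.3667 [ 0.6191 -0.0226  0.1504] [ 3.1413e+00 -4.0000e-04  1.4903e+00] [371.64829954   0.         324.932328  ] [[-7.28067825e-04 -9.70713699e-01 -2.40238182e-01  6.82323688e-02]
 [ 9.99999728e-01 -6.78920565e-04 -2.87340393e-04 -6.60957857e-04]
 [ 1.15822614e-04 -2.40238326e-01  9.70713930e-01 -1.79417179e-01]
 [ 0.00000000e+00  0.00000000e+00  0.00000000e+00  1.00000000e+00]]
```

View pics/w3.png

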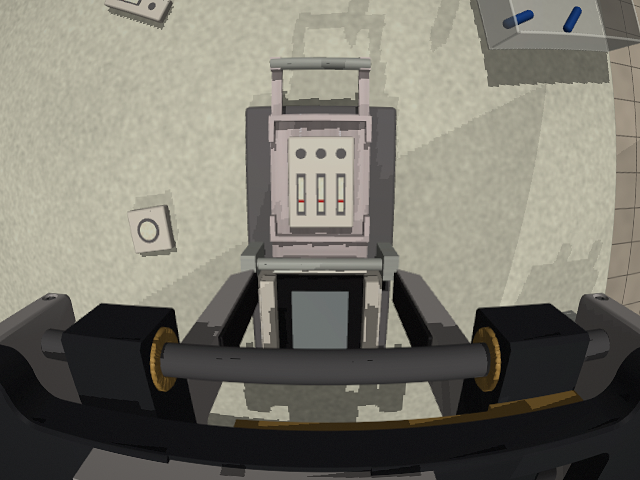

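The cassette lies centred and square in the pocket, its face spanning rows 137–228 between fences at about 120 and 238. The bar centre is at about (320.5,63) and the hinge rod at about (320,263).

```bash
python3 - <<'E'
from h import *
s=pickle.load(open("pics/w3.pkl","rb"))
q=lambda p,z:wcast(s,p,z)
B=q((320.5,63),.048);H=q((320,263.5),.048);print("bar",B,"hinge",H,np.linalg.norm((B-H)[:2]))
w=np.array([q(p,.05) for p in((289,137),(352,137),(289,228),(353,228))]);print("cass",w.mean(0))
E
```

```text
bar [0.62607805 0.11264039 0.048     ] hinge [ 0.61283376 -0.04284559  0.048     ] 0.1560490427093685
cass [0.61875879 0.02092359 0.05      ]
```

step_arm(
  plan=[
    [[0,16,0,-0.12,60],[1,32,0,-0.24,40],[2,48,0,-0.36,30],[3,64,0,-0.48,30],[4,80,0,-0.6,30],[5,96,0,-0.72,30],[6,115,0,-0.84,30],[6,134,0,-0.96,30]],
  ],
)

```text
time: 7.08
tool_pos: [0.6238, 0.1129, 0.1473]
ee_rot: [-3.139, 0.004, 0.526]
wrist_force: [1.1, 0.0, -0.0]
width: 0.0285
```

step_arm(
  plan=[
    [[0,0,0,-0.12,30],[0,0,0,-0.24,30],[0,0,0,-0.36,30],[0,0,0,-0.48,30],[0,0,0,-0.61,30],[0,0,0,-0.61,30],[0,0,0,-0.61,30]],
  ],
)

```text
time: 7.67
tool_pos: [0.6241, 0.112, 0.148]
ee_rot: [3.141, 0.004, -0.075]
wrist_force: [0.1, 0.9, -0.2]
width: 0.0289
```

step_arm(
  plan=[
    [[1,1,-30,0,30],[1,1,-55,0,30],[1,1,-70,0,30],[1,1,-70,0,30],[1,1,-70,0,30]],
  ],
)

```text
time: 8.08
tool_pos: [0.625, 0.1124, 0.0784]
ee_rot: [3.141, 0.004, -0.077]
wrist_force: [0.5, 0.2, -0.4]
width: 0.0282
```

```bash
python3 -c "
from h import *
wsnap('w4')"
```

```text
8.0833 [0.625  0.1124 0.0784] [ 3.1409  0.0039 -0.0771] [371.64829954   0.         324.932328  ] [[-7.33798198e-04 -9.71033812e-01 -2.38940992e-01  6.83056869e-02]
 [ 9.99998672e-01 -1.06026719e-03  1.23778707e-03  7.35463208e-04]
 [-1.45527439e-03 -2.38939767e-01  9.71033300e-01 -1.79413637e-01]
 [ 0.00000000e+00  0.00000000e+00  0.00000000e+00  1.00000000e+00]]
```

View pics/w4.png

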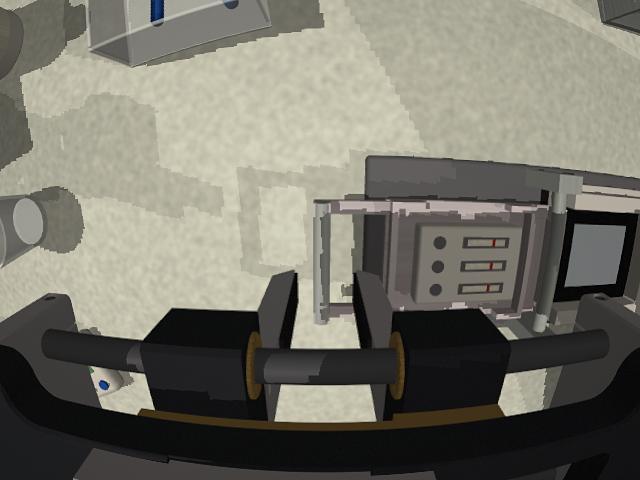

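The bar is between the fingertips, at column 321 between fingers at 297 and 355. It spans rows 205 to 322.

```bash
python3 - <<'E'
from h import *
s=pickle.load(open("pics/w4.pkl","rb"))
q=lambda p,z:wcast(s,p,z)
a=q((321,205),.048);b=q((321,322),.048);print(a,b,(a+b)/2,q((321,270),.048))
print("hinge",q((557,190),.048),q((541,325),.048))
E
```

```text
[0.66214857 0.11075724 0.048     ] [0.58893464 0.11669239 0.048     ] [0.6255416  0.11372482 0.048     ] [0.62334342 0.11388368 0.048     ]
hinge [ 0.66312218 -0.04316642  0.048     ] [ 0.56648133 -0.03993645  0.048     ]
```

step_arm(
  plan=[
    [[0.5,1,-25,0,30],[0.5,1,-40,0,30],[0.5,1,-49,0,30],[0.5,1,-49,0,30],[0.5,1,-49,0,20],[0.5,1,-49,0,15],[0.5,1,-49,0,12],[0.5,1,-49,0,12]],
  ],
)

```text
time: 8.8
tool_pos: [0.6278, 0.1136, 0.0329]
ee_rot: [-3.141, -0.003, -0.079]
wrist_force: [1.1, 0.3, 0.1]
width: 0.0117
```

step_arm(
  plan=[
    [[0,0,0,0,5],[0,0,0,0,5],[0,0,0,0,5],[0,0,0,0,5]],
  ],
)

```text
time: 9.13
tool_pos: [0.6279, 0.1144, 0.0328]
ee_rot: [-3.139, -0.003, -0.079]
wrist_force: [1.1, 4.3, 5.6]
width: 0.0092
```

step_arm(
  plan=[
    [[0,0,0,0,16],[0,0,0,0,16],[0,0,-4,0,16],[0,0,-4,0,16],[0,0,-4,0,5],[0,0,-4,0,5],[0,0,-4,0,5],[0,0,-4,0,5]],
  ],
)

```text
time: 9.8
tool_pos: [0.6256, 0.1146, 0.0263]
ee_rot: [-3.14, 0.003, -0.079]
wrist_force: [-0.8, 4.7, -1.4]
width: 0.009
```

```bash
python3 - <<'E'
import numpy as np
f=lambda a:158*np.array([.08*np.cos(a),.997*np.cos(a),np.sin(a)])
for k in range(6):
    a0=k*32;print(a0,[(f(np.radians(min(180,a0+4*(i+1))))-f(np.radians(a0))).round(1).tolist() for i in range(8)])
E
```

```text
0 [[-0.0, -0.4, 11.0], [-0.1, -1.5, 22.0], [-0.3, -3.4, 32.9], [-0.5, -6.1, 43.6], [-0.8, -9.5, 54.0], [-1.1, -13.6, 64.3], [-1.5, -18.4, 74.2], [-1.9, -23.9, 83.7]]
32 [[-0.5, -6.1, 9.1], [-1.0, -12.9, 17.8], [-1.6, -20.3, 26.0], [-2.3, -28.2, 33.7], [-2.9, -36.6, 40.8], [-3.7, -45.5, 47.3], [-4.4, -54.8, 53.1], [-5.2, -64.5, 58.3]]
64 [[-0.8, -10.0, 4.5], [-1.6, -20.4, 8.3], [-2.5, -30.9, 11.3], [-3.3, -41.7, 13.6], [-4.2, -52.6, 15.1], [-5.1, -63.6, 15.9], [-6.0, -74.6, 15.9], [-6.9, -85.5, 15.1]]
96 [[-0.9, -10.9, -1.5], [-1.7, -21.6, -3.8], [-2.6, -32.2, -6.9], [-3.4, -42.5, -10.6], [-4.2, -52.6, -15.1], [-5.0, -62.3, -20.3], [-5.7, -71.6, -26.1], [-6.5, -80.5, -32.6]]
128 [[-0.7, -8.4, -7.1], [-1.3, -16.3, -14.7], [-1.9, -23.7, -22.9], [-2.4, -30.5, -31.6], [-2.9, -36.6, -40.8], [-3.4, -42.1, -50.3], [-3.8, -46.9, -60.2], [-4.1, -51.0, -70.5]]
160 [[-0.3, -3.4, -10.5], [-0.5, -6.1, -21.2], [-0.6, -8.0, -32.0], [-0.7, -9.1, -43.0], [-0.8, -9.5, -54.0], [-0.8, -9.5, -54.0], [-0.8, -9.5, -54.0], [-0.8, -9.5, -54.0]]
```

step_arm(
  plan=[
    [[0,-0.4,11,0,5],[-0.1,-1.5,22,0,5],[-0.3,-3.4,32.9,0,5],[-0.5,-6.1,43.6,0,5],[-0.8,-9.5,54,0,5],[-1.1,-13.6,64.3,0,5],[-1.5,-18.4,74.2,0,5],[-1.9,-23.9,83.7,0,5]],
  ],
)

```text
time: 10.47
tool_pos: [0.6236, 0.0904, 0.1118]
ee_rot: [-3.14, 0.003, -0.078]
wrist_force: [-3.7, 5.5, -0.1]
width: 0.0091
```

step_arm(
  plan=[
    [[-0.5,-6.1,9.1,0,5],[-1,-12.9,17.8,0,5],[-1.6,-20.3,26,0,5],[-2.3,-28.2,33.7,0,5],[-2.9,-36.6,40.8,0,5],[-3.7,-45.5,47.3,0,5],[-4.4,-54.8,53.1,0,5],[-5.2,-64.5,58.3,0,5]],
  ],
)

```text
time: 11.13
tool_pos: [0.6183, 0.0261, 0.172]
ee_rot: [-3.139, 0.001, -0.078]
wrist_force: [-4.9, 5.1, 3.5]
width: 0.0088
```

```bash
python3 - <<'E'
from bench import cams
import cv2
a=cams.snapshot("scene")["frame"][150:400,200:500]
cv2.imwrite("pics/s2.png",cv2.resize(a,None,fx=2,fy=2)[:,:,::-1])
E
```

```text
(no output)
```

View pics/s2.png

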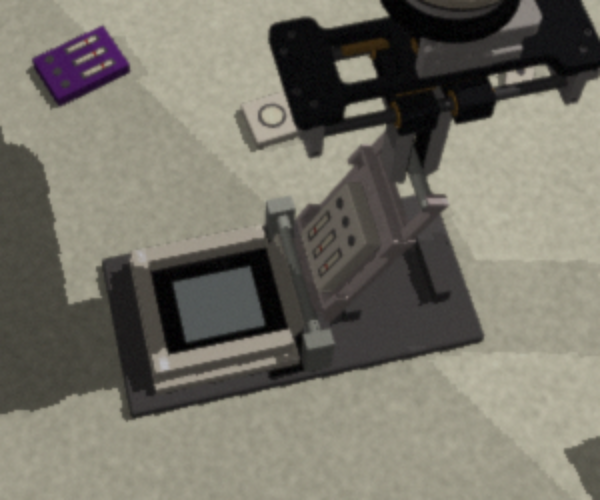

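The plate is at about 64° with the cassette still seated in its pocket, so I'll continue.

step_arm(
  plan=[
    [[-0.8,-10,4.5,0,5],[-1.6,-20.4,8.3,0,5],[-2.5,-30.9,11.3,0,5],[-3.3,-41.7,13.6,0,5],[-4.2,-52.6,15.1,0,5],[-5.1,-63.6,15.9,0,5],[-6,-74.6,15.9,0,5],[-6.9,-85.5,15.1,0,5]],
  ],
)

```text
time: 11.85
tool_pos: [0.6115, -0.0619, 0.1854]
ee_rot: [3.14, 0.002, -0.08]
wrist_force: [-3.8, 1.2, 1.7]
width: 0.0088
```

step_arm(
  plan=[
    [[-0.9,-10.9,-1.5,0,5],[-1.7,-21.6,-3.8,0,5],[-2.6,-32.2,-6.9,0,5],[-3.4,-42.5,-10.6,0,5],[-4.2,-52.6,-15.1,0,5],[-5,-62.3,-20.3,0,5],[-5.7,-71.6,-26.1,0,5],[-6.5,-80.5,-32.6,0,5]],
  ],
)

```text
time: 12.52
tool_pos: [0.6055, -0.1426, 0.1511]
ee_rot: [3.141, 0.001, -0.08]
wrist_force: [-4.0, 1.3, 1.4]
width: 0.0089
```

```bash
python3 - <<'E'
from bench import cams
import cv2
a=cams.snapshot("scene")["frame"][150:400,200:500]
cv2.imwrite("pics/s3.png",cv2.resize(a,None,fx=2,fy=2)[:,:,::-1])
E
```

```text
(no output)
```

View pics/s3.png

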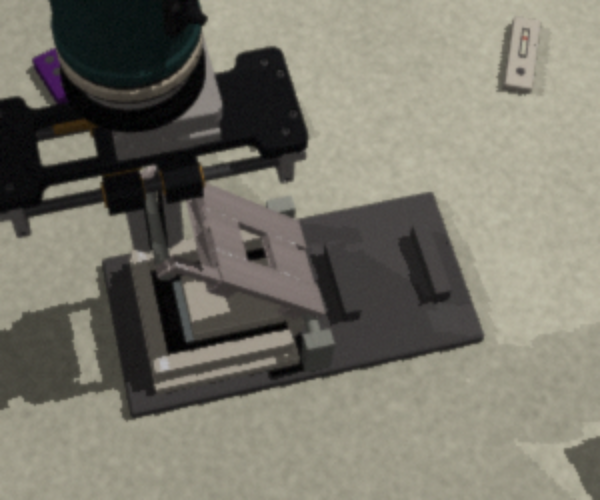

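The cassette has dropped into the nest back-up and the plate is at about 128°. I'll close gently and stop slightly high to clear the base.

step_arm(
  plan=[
    [[-0.7,-8.4,-7.1,0,5],[-1.3,-16.3,-14.7,0,5],[-1.9,-23.7,-22.9,0,5],[-2.4,-30.5,-31.6,0,5],[-2.9,-36.6,-40.8,0,5],[-3.4,-42.1,-50.3,0,5],[-3.8,-46.9,-60.2,0,5],[-4.1,-51,-70.5,0,5]],
  ],
)

```text
time: 13.23
tool_pos: [0.602, -0.1922, 0.0799]
ee_rot: [-3.141, 0.0, -0.079]
wrist_force: [-4.3, 2.6, 0.4]
width: 0.0091
```

step_arm(
  plan=[
    [[-0.2,-2,-6,0,5],[-0.3,-3.8,-12,0,5],[-0.4,-5.2,-18,0,5],[-0.5,-6.5,-24,0,5],[-0.6,-7.5,-30,0,5],[-0.7,-8.4,-36,0,5],[-0.8,-9,-42,0,5],[-0.8,-9.3,-46,0,5]],
  ],
)

```text
time: 13.9
tool_pos: [0.6013, -0.2004, 0.0344]
ee_rot: [-3.14, 0.0, -0.079]
wrist_force: [-3.4, 4.3, 1.5]
width: 0.0089
```

step_arm(
  plan=[
    [[0,-0.2,-2,0,5],[0,-0.2,-4,0,5],[0,-0.2,-4,0,5],[0,-0.2,-4,0,18],[0,-0.2,-4,0,18],[0,-0.2,-4,0,18],[0,-0.2,-4,0,18]],
  ],
)

```text
time: 14.48
tool_pos: [0.6025, -0.2026, 0.0321]
ee_rot: [3.14, -0.003, -0.079]
wrist_force: [0.2, -0.4, 0.0]
width: 0.017
```

step_arm(
  plan=[
    [[0,0,6,0,18],[0,0,14,0,20],[0,0,26,0,20],[0,0,50,0,20],[-10,-20,90,0,20],[-40,-50,110,0,20],[-70,-80,120,0,20],[-100,-110,130,0,20]],
  ],
)

```text
time: 15.15
tool_pos: [0.5101, -0.3046, 0.1625]
ee_rot: [3.138, -0.005, -0.077]
wrist_force: [0.3, -0.3, -0.3]
width: 0.0185
```

step_arm(
  plan=[
    [[-40,-20,0,0,20],[-80,-40,0,0,20],[-120,-60,0,0,20],[-160,-80,0,0,20],[-160,-80,0,0,20],[-160,-80,0,0,20]],
  ],
)

```text
time: 15.65
tool_pos: [0.3475, -0.3851, 0.1601]
ee_rot: [3.139, -0.001, -0.084]
wrist_force: [0.1, 0.3, -0.5]
width: 0.0187
```

```bash
python3 - <<'E'
from bench import cams
import cv2,numpy as np
a=cams.snapshot("scene")["frame"][200:400,200:500]
b=cams.snapshot("top")["frame"][130:245,190:400]
C=np.zeros((560,800,3),np.uint8)
C[:,:400]=cv2.resize(a,(400,267)).shape and 0
C[:267,:400]=cv2.resize(a,(400,267));C[:219,400:]=cv2.resize(b,(400,219))
C[267:,:]=0
# larger scene
C[267:,:400]=cv2.resize(cams.snapshot("scene")["frame"][240:360,240:400],(400,293))
cv2.imwrite("pics/s4.png",C[:,:,::-1])
E
```

```text
(no output)
```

View pics/s4.png

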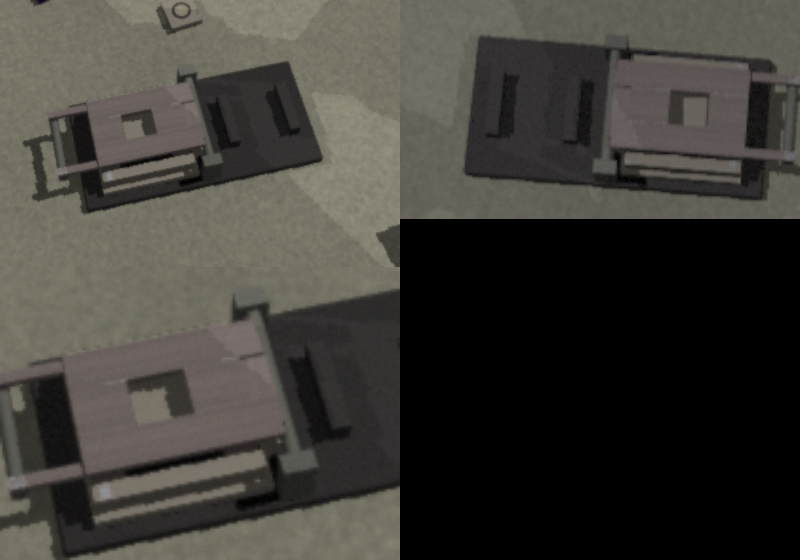

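The plate looks closed and level. White cassette shows through the plate's hole, and the gripper is well clear, so I'm handing in.

```bash
python3 -c "
from bench import robot
o=robot.get_obs();print(o['time'],o['wrist_force']);robot.close_job()"
```

```text
15.8 [ 0.1964137  -0.13574373  0.02176871]
the job is handed in; nothing more can be done
```

I put the three-window cassette face up in the pocket and let go. It measured about 3 mm from the pocket's centre. I then swung the plate over by its bar in about 4 s, let go and pulled the arm back, and handed in at 15.8 s.

- **Plate at about 64°:** the picture showed the cassette still in its pocket.
- **Plate at about 128°:** the picture showed it already back-up in the nest.
- **Final pictures:** the plate looks closed and level, with white cassette visible through its hole. The gripper is well away and the wrist force is about 0.2 N.

I did not measure two of the final conditions: how far the cassette is from the nest's centre, and how flat it lies, since the plate now covers it. If it lies flat inside the nest walls, the clearances alone keep it within about 16.4 mm of the centre, against the 18 mm allowed. No check failed or disagreed, and forces stayed under about 8 N.

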